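# Reset the ribbon gauge from long to middle length

## Robot

A 7-joint arm with a two-finger parallel gripper is mounted at the origin on a cart in front of the work surface, level with it; the furniture and walls round the work are solid. World frame = base frame: x ahead of the robot, y to its left, z up, the work surface at z = 0. Lengths are in mm, angles in rad, forces in N, time in s.
With the tool pointing down it reaches from about 425 to 1025 mm from the base axis. Payload 3.6 kg.
Tool frame: the origin (TCP) lies at the very end of the fingers, on their centre line; the grasp point (between the pads) lies 19 mm behind it; x points along the fingers, z is the direction in which the jaws open and shut, and the axes are right-handed (so a half turn about x gives the same grasp; the last joint's range is limited). The gripper opens to 85 mm and grips with 20 to 120 N. Pads are 22 mm wide; open, the fingers measure 114 mm over their backs; the gripper's body (76 mm by 85 mm) begins 54 mm behind the grasp point. The pads swing forward as they close: fully open they stand 13 mm farther back than shut.
Start: joints at [1.153, 0.591, 0.048, 1.609, -0.033, 0.943, -0.034], TCP at [230.676, -687.327, 231.302] pointing down, gripper open.
Joint ranges: [-2.69, 2.69], [-0.47, 2.24], [-1.27, 1.36], [0.19, 2.51], [-1.53, 4.68], [0.08, 2.07], [-3.09, 3.09]. Speed limits (rad/s): [2.57, 2.57, 3.14, 3.14, 3.14, 3.14, 3.14].

## Interface

Orientations are given as a unit quaternion [w, x, y, z].
In Python, from bench import arm, cams, sign_off gives the robot as it stands.
- The arm moves only by the tool play_rows, never from a script. Its argument "rows" is a list of rows, each an object with "slide": the shift along the tool's x, y, z in cm, a list of three; "rotation": the turn, a rotation vector about the tool's x, y, z in rad, a list of three; "grip": the opening, from -1 (shut) to 1 (fully open). In form: [{"slide": [tx, ty, tz], "rotation": [wx, wy, wz], "grip": grip}, ...]. A call has 1 to 10 rows; each row is the pose to reach, as a shift and turn from the pose commanded when the call began, along the tool's axes at that moment; what a row does not reach only later rows make up. A row lasts 1/12 s, in which the tool goes at most 41.7 mm and 7.16 degrees, less where a joint would pass 70% of its speed; a pose out of reach is approached as far as the arm can. A call with a gripper value outside its range is refused whole. The fingers move at their own pace and stop on an object; the grip force is fixed at half the most. Time passes only in rows, so rows that repeat a pose let the fingers close. It gives the time, the measured TCP pose, the force and the opening at its end, in the units of the state.
- arm.read_state(): the state, without advancing time (a new reading comes with each control period).
- cams.grab_frame(name): name is "side" or "top" or "wrist"; returns the picture (400x640x3 uint8, blue, green, red); there is no depth.
- cams.camera_model(name): a dict with "intrinsics" (3x3 intrinsics, pixels), "R" (3x3) and "t" (3): a world point X has camera coordinates R X + t. Camera axes: x right, y down, z forward; pixel columns grow to the right and rows downward; lengths in mm; the calibration is good to about 2 mm. A picture is of the moment at which its call begins: read the wrist's pose just before it. camera_model takes no time and is no camera call; for the wrist camera it gives the pose at the moment of the call.
- sign_off(): hands the job in, once; it reports no verdict.
The state is a dict: "t": time; "q": joint angles; "joint_velocities": joint speeds; "tau": joint torques, N m; "ee_pos": TCP position; "tool_rot": TCP orientation; "force": force on the tool from outside, world axes, zero at the start; "torque": the same for the moment, N m; "finger_gap": finger opening in mm.
Only numpy, scipy, OpenCV 4.12 (cv2) and the standard library are available. Lean on these libraries where they do the work, as an engineer would, in place of code of your own. Each camera call takes 0.05 s, during which the arm holds its last target.

## Task

The ribbon cutting gauge still stands at its long setting and is wanted at the middle one. Press the red release knob down and keep it down until the sprung stop has run all the way home, and let the knob come up; then, with the fingertips against the stop's upright plate, push the stop back past the middle pin but not past the far one, and let it come back until it rests against the raised middle pin, with the far pin still hidden under it. Push the stop gently, without pinching or forcing it, and leave the loose things around it where they are.

Things in the scene. Friction and masses are not known exactly. Their poses are not given: they have to be found in the camera images.
- gauge: ribbon cutting gauge screwed to the bench: grey metal bed 96 x 290 mm, its top 26 mm above the bench, a 36 x 24 mm steel ear at each end. Origin: centre of the underside. x: across the bed, away from the robot; y: along the bed, from the knife slot to the red knob; z: up. It is turned differently in every run
- knife_slot (a point): middle of the knife slot in the steel bridge (62 x 31 mm, up to 17 mm above the bed), at gauge x = 13, y = -125 mm, 14 mm above the bed. From the bridge's edge (gauge y = -109 mm) to the stop's plate the white ribbon lane (gauge x from -11 to 41 mm) is clear for the fingers
- stop_slide (a joint): sprung stop: blue saddle (38 x 75 x 12 mm) and upright plate, sliding along the gauge's +y, in m: 0 = home (short), 0.030 = at rest against the middle pin, 0.060 = against the far pin, 0.068 = end. A spring drives it to 0 with 5 N (home) to 9 N (end), at up to 0.3 m/s when free. The saddle holds down the pins it covers; a pin pops up once the saddle has passed it and blocks its way back
- stop: the whole sprung stop (blue saddle, upright plate, rod), which slides but cannot be lifted. Origin: in the plane of the plate's front, at gauge x = 0 and bed height; axes as the gauge's
- push_face (a point): centre of the black rubber front of the stop's upright plate, to be pushed towards the gauge's +y. Plate: 54 mm wide (gauge x), 10 thick, from 1 to 46 mm above the bed. This point is 28 mm above the bed at gauge x = 15 mm, y = -35 mm + stop_slide. Behind the plate are a rod and a spring tube, up to 32 mm above the bed
- mid_pin (a joint): middle stop pin, brass, 10 mm across, at gauge x = -33, y = -10 mm, in m downwards: 0 = up (8 mm above the bed), about 0.007 = held down under the saddle, 0.0115 = drawn down by the knob
- far_pin (a joint): far stop pin, the same, at gauge x = -33, y = 20 mm
- release (a joint): red release knob, in m downwards: 0 = up, 0.012 = fully down. Past about 0.008 both pins are drawn below the saddle and the stop runs home. It springs back up by itself; fully down takes about 9 N
- knob_top (a point): centre of the top of the red release knob (22 mm across), 30 mm above the bed when up, at gauge x = -31, y = 128 mm
- pink_cutter: pink retractable cutter, 161 mm long, 19 wide, 17 high, lying loose along the far side of the gauge; origin at the centre of its underside; to be left alone
- clip_clamp_3: small blue and white binding clamp with a grey lever, 83 x 22 x 28 mm, lying loose beyond the knife end of the gauge; origin at the centre of its underside; to be left alone
- ribbon_bobbin: bobbin of dark red ribbon, 60 mm across, 26 high, standing loose behind the gauge; origin at the centre of its underside; to be left alone
- thread_spool_4: spool of cream thread, 33 mm across, 58 high, standing loose behind the gauge; origin at the centre of its underside; to be left alone
- blue_marker: pen with a blue cap, 148 mm long, 12 thick, lying loose beyond the knife end of the gauge; origin at the centre of its underside; to be left alone
- jar_orange_lid: clear jar with an orange lid, 64 mm across, 72 high, standing loose some way behind the gauge; origin at the centre of its underside; to be left alone

How it is judged (in metres and radians):
On the way, in this order (a step that is already met when the one before it is completed fails the run):
1. the stop has been released and has run home, and the knob is up again (value of joint stop_slide below 0.004 m and value of joint release below 0.0025 m), for 0.1 s.
2. the stop has been pushed past the middle pin, which has popped up (value of joint stop_slide above 0.0308 m and value of joint mid_pin below 0.0025 m), for 0.05 s.
At the end, for the whole second after the job is handed in: the stop rests against the raised middle pin (joint at 0.030 within 3 mm, pin up within 2.5 mm), the far pin is held down under the saddle (more than 5 mm down), the knob is up within 2.5 mm, and the stop is still (value of joint stop_slide between 0.027 and 0.033 m and value of joint each of mid_pin, release below 0.0025 m and value of joint far_pin above 0.005 m and velocity of joint stop_slide between -0.01 and 0.01 m/s); the robot touches nothing.
It fails at once if a loose thing was moved by more than 20 mm or picked up (distance of any of pink_cutter, clip_clamp_3, ribbon_bobbin, thread_spool_4, blue_marker, jar_orange_lid from where it was at the start of the episode above 0.02 m).
It fails at once if the stop was pinched or forced: the fingers pressed on it with more than 40 N (contact force between the fingers and stop above 40 N).
It also fails if it takes over 51 s, if anything falls off the work surface, if the arm or the gripper's body presses on something with over 40 N, if the wrist force passes 120 N, or if a joint passes its speed limit or range.

## Working session

There is one attempt and no reset: what is moved stays moved. The work goes in short steps, Python scripts to look and compute and a tool call to move; the robot and the scene stay as the last step left them, time stands still between calls to the robot, and variables do not carry over. Pictures are saved under pics/ and viewed, and the job is handed in when it is done.

Besides the shell and the picture viewer there is one more tool, called after "Call:" in YAML: its name, and indented under it one key for each argument. play_rows: Moves the arm, as the interface text tells. Its arguments: {"type":"object","properties":{"rows":{"type":"array","items":{"type":"object","properties":{"slide":{"type":"array","items":{"type":"number"}},"rotation":{"type":"array","items":{"type":"number"}},"grip":{"type":"number"}}}}},"required":["rows"]}

```bash
mkdir -p pics; ls; python3 - <<'E'
from bench import arm,cams
import cv2,numpy as np
s=arm.read_state();print(s['t'],s['ee_pos'],s['tool_rot'],s['force'],s['finger_gap'])
for n in ['top','side','wrist']:
    m=cams.camera_model(n);print(n,np.array(m['intrinsics']).round(1).tolist(),np.array(m['R']).round(4).tolist(),np.array(m['t']).round(1).tolist())
    cv2.imwrite(f'pics/{n}0.png',cams.grab_frame(n))
E
```

```text
pics
0.0 [ 230.40648705 -686.535251    230.14541785] [ 0.57339936  0.41326985  0.57474366 -0.41242081] [-1.04236184 -0.23745783 -0.53923424] 85.48681337494489
top [[371.8, 0.0, 314.3], [0.0, 371.8, 203.2], [0.0, 0.0, 1.0]] [[0.0151, -0.9999, -0.0019], [-0.9883, -0.0147, -0.1515], [0.1515, 0.0042, -0.9884]] [93.8, 534.2, 820.8]
side [[446.8, 0.0, 314.8], [0.0, 446.8, 193.4], [0.0, 0.0, 1.0]] [[-0.9783, -0.2071, -0.0117], [-0.1202, 0.6122, -0.7815], [0.169, -0.7631, -0.6238]] [551.2, 37.8, 1117.5]
wrist [[288.0, 0.0, 322.0], [0.0, 288.0, 199.2], [0.0, 0.0, 1.0]] [[0.3184, -0.9479, -0.0015], [-0.8997, -0.3027, 0.3146], [-0.2987, -0.0988, -0.9492]] [-725.2, -41.5, 380.1]
```

View pics/top0.png

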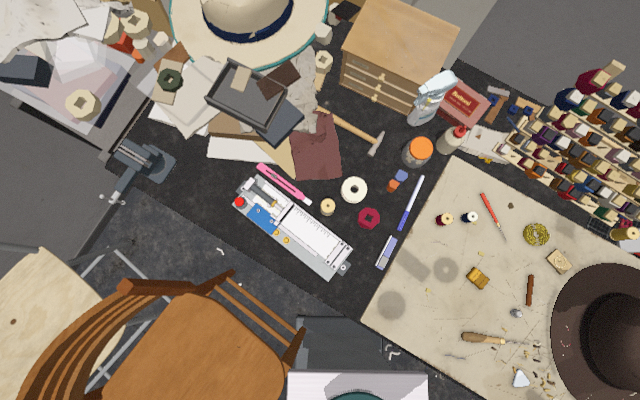

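View pics/side0.png

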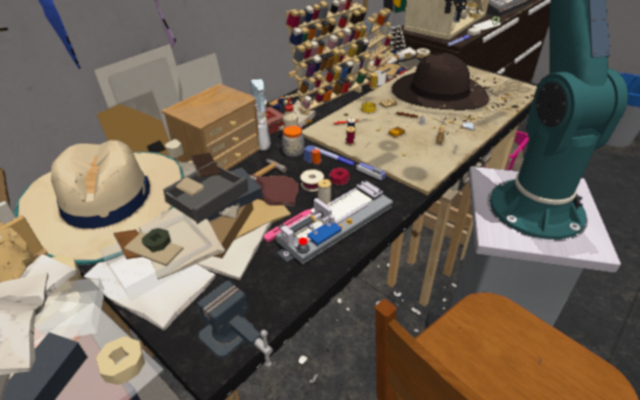

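```bash
python3 - <<'E'
import cv2
a=cv2.imread('pics/top0.png');cv2.imwrite('pics/top0c.png',cv2.resize(a[150:290,220:400],None,fx=4.4,fy=4.2,interpolation=cv2.INTER_CUBIC)[:,:800])
a=cv2.imread('pics/side0.png');cv2.imwrite('pics/side0c.png',cv2.resize(a[150:270,250:410],None,fx=5,fy=5,interpolation=cv2.INTER_CUBIC))
E
```

```text
(no output)
```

View pics/top0c.png

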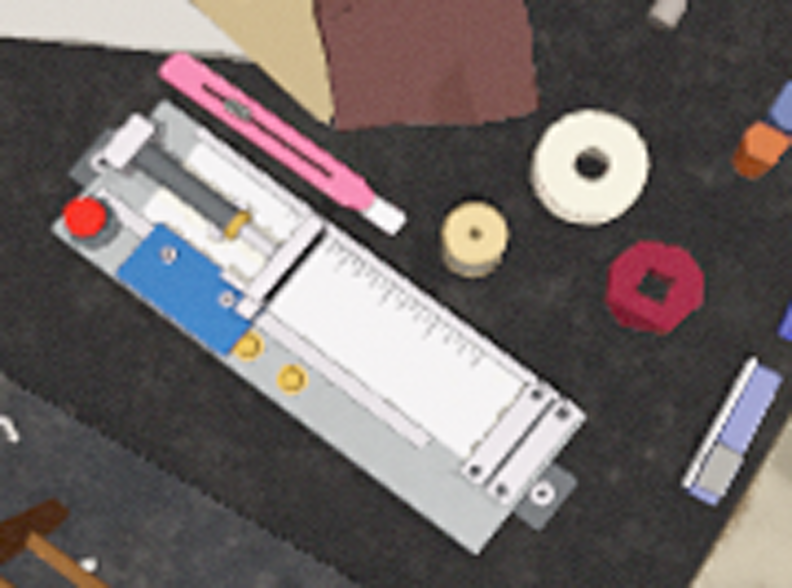

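View pics/side0c.png

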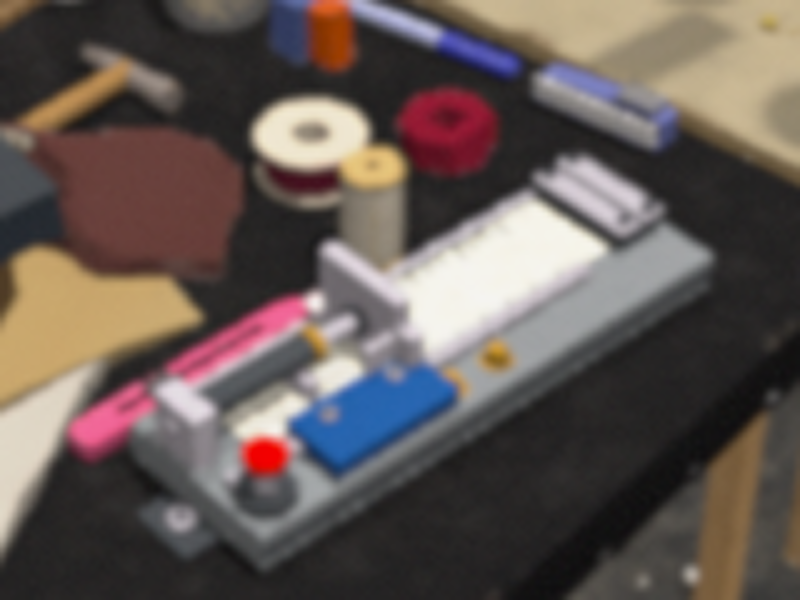

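```bash
cat > h.py <<'E'
import numpy as np, cv2
from bench import arm,cams
from scipy.optimize import least_squares
def proj(m,X):
    c=np.array(m['R'])@np.asarray(X,float).T+np.array(m['t'])[:,None]
    p=np.array(m['intrinsics'])@c
    return (p[:2]/p[2]).T
def G2W(p,X):
    X=np.asarray(X,float);c,s=np.cos(p[2]),np.sin(p[2])
    return np.c_[p[0]+c*X[:,0]-s*X[:,1],p[1]+s*X[:,0]+c*X[:,1],X[:,2]]
def crop(n,u0,v0,u1,v1,f,out):
    a=cams.grab_frame(n);cv2.imwrite(out,cv2.resize(a[v0:v1,u0:u1],None,fx=f,fy=f,interpolation=cv2.INTER_CUBIC))
E
python3 - <<'E'
from h import *
F=[((-48,-145,26),(478,552)),((48,-145,26),(585,415)),((-48,145,26),(53,228)),((48,145,26),(163,100)),((-31,128,56),(84,217)),((-33,-10,34),(292,379)),((-33,20,34),(248,346))]
X=[f[0] for f in F];U=np.array([[(f[1][0]+.5)/4.4-.5+220,(f[1][1]+.5)/4.2-.5+150] for f in F])
S=[((-31,128,56),(266,456)),((-48,-145,26),(712,258)),((-33,-10,34),(498,351)),((-48,145,26),(262,562))]
XS=[f[0] for f in S];US=np.array([[(f[1][0]+.5)/5-.5+250,(f[1][1]+.5)/5-.5+150] for f in S])
m=cams.camera_model('top');ms=cams.camera_model('side')
for mode in 'ts','t','s':
    r=lambda p:np.r_[(proj(m,G2W(p,X))-U).ravel()*('t' in mode),(proj(ms,G2W(p,XS))-US).ravel()*('s' in mode)]
    o=least_squares(r,[600,150,1.0]);print(mode,o.x,np.abs(o.fun).max());print(o.fun.reshape(-1,2).round(1).tolist())
    print(G2W(o.x,[(-31,128,56),(15,25,54),(13,-125,40)]).round(1))
E
```

```text
ts [479.21384614 155.54742128  -0.64470277] 4.591919662374153
[[-0.6, 0.8], [0.4, -0.0], [-1.6, 1.0], [-0.9, 0.0], [-1.1, 0.3], [-0.8, 0.2], [-0.9, 0.1], [-0.3, -1.3], [-0.4, -1.0], [-0.6, -0.8], [-0.1, -4.6]]
[[531.4 276.5  56. ]
 [506.2 166.5  54. ]
 [414.5  47.8  40. ]]
t [479.94363528 153.77729735  -0.6495066 ] 1.0246478444650506
[[-0.1, 0.7], [1.0, -0.0], [-0.7, 0.4], [0.1, -0.4], [-0.2, -0.2], [-0.0, -0.1], [-0.2, -0.3], [-0.0, -0.0], [-0.0, -0.0], [-0.0, -0.0], [-0.0, -0.0]]
[[532.7 274.5  56. ]
 [507.  164.6  54. ]
 [414.7  46.4  40. ]]
s [477.78523223 161.95290362  -0.63428971] 2.0635629589136215
[[-0.0, 0.0], [-0.0, -0.0], [-0.0, 0.0], [-0.0, 0.0], [-0.0, 0.0], [-0.0, 0.0], [-0.0, 0.0], [0.1, 1.2], [-0.3, 0.3], [-0.3, 1.0], [0.5, -2.1]]
[[528.7 283.4  56. ]
 [504.7 173.2  54. ]
 [414.2  53.6  40. ]]
```

```bash
cat >> h.py <<'E'
from scipy.spatial.transform import Rotation as R
P=[479.9,153.8,-0.6495]
def Rt(s=None):
    s=s or arm.read_state(); w,x,y,z=s['tool_rot']; return R.from_quat([x,y,z,w])
def go(pos,Rtar=None):
    s=arm.read_state(); r=Rt(s)
    sl=r.inv().apply(np.array(pos)-s['ee_pos'])/10
    rv=(r.inv()*Rtar).as_rotvec() if Rtar is not None else np.zeros(3)
    print('t',round(s['t'],2),'pos',np.round(s['ee_pos'],1),'slide cm',sl.round(2),'rot',rv.round(3),'deg',np.degrees(np.linalg.norm(rv)).round(1))
def down(yaw): # tool x down, tool z at heading yaw in world
    z=np.array([np.cos(yaw),np.sin(yaw),0]);x=np.array([0,0,-1.]);y=np.cross(z,x)
    return R.from_matrix(np.c_[x,y,z])
E
python3 - <<'E'
from h import *
r=Rt();print(r.as_matrix().round(3));z=r.as_matrix()[:,2];print('zyaw',np.arctan2(z[1],z[0]),P[2])
print(arm.read_state()['q'])
k=G2W(P,[(-31,128,56)])[0]
for yw in (P[2],P[2]+np.pi,P[2]+np.pi/2,P[2]-np.pi/2):
    print(yw);go([480,-150,231],down(yw))
go([k[0],k[1],120],None)
E
```

```text
[[-0.001  0.948  0.318]
 [ 0.002  0.318 -0.948]
 [-1.    -0.    -0.002]]
zyaw -1.2469514025984698 -0.6495
[ 1.1535601   0.5919109   0.04829742  1.60951801 -0.03329014  0.9427266
 -0.03368778]
-0.6495
t 0.15 pos [ 230.4 -686.7  230.4] slide cm [ 1.000e-02  4.074e+01 -4.294e+01] rot [-0.597 -0.002 -0.   ] deg 34.2
2.4920926535897934
t 0.15 pos [ 230.4 -686.7  230.4] slide cm [ 1.000e-02  4.074e+01 -4.294e+01] rot [ 2.544e+00 -1.000e-03  2.000e-03] deg 145.8
0.9212963267948966
t 0.15 pos [ 230.4 -686.7  230.4] slide cm [ 1.000e-02  4.074e+01 -4.294e+01] rot [-2.168e+00 -1.000e-03 -2.000e-03] deg 124.2
-2.2202963267948963
t 0.15 pos [ 230.4 -686.7  230.4] slide cm [ 1.000e-02  4.074e+01 -4.294e+01] rot [ 0.973 -0.002  0.001] deg 55.8
t 0.15 pos [ 230.4 -686.7  230.4] slide cm [ 11.18  59.24 -81.49] rot [0. 0. 0.] deg 0.0
```

View pics/wrist0.png

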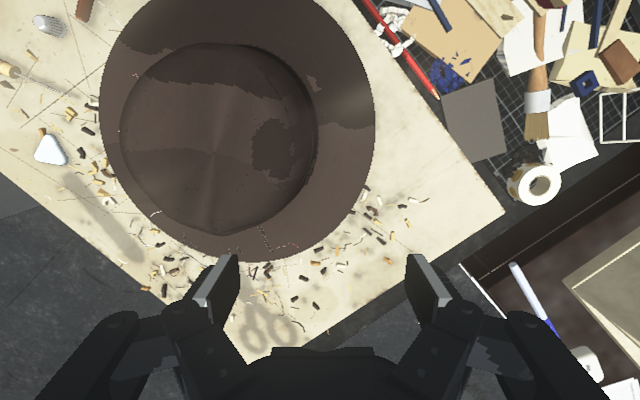

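Call:
play_rows:
  rows:
    - {"slide":[-4,0,0],"rotation":[0,0,0],"grip":-1}
    - {"slide":[-6,40.7,-42.9],"rotation":[-0.597,0,0],"grip":-1}
    - {"slide":[-6,40.7,-42.9],"rotation":[-0.597,0,0],"grip":-1}
    - {"slide":[-6,40.7,-42.9],"rotation":[-0.597,0,0],"grip":-1}
    - {"slide":[-6,40.7,-42.9],"rotation":[-0.597,0,0],"grip":-1}
    - {"slide":[-6,40.7,-42.9],"rotation":[-0.597,0,0],"grip":-1}
    - {"slide":[-6,40.7,-42.9],"rotation":[-0.597,0,0],"grip":-1}
    - {"slide":[-6,40.7,-42.9],"rotation":[-0.597,0,0],"grip":-1}
    - {"slide":[-6,40.7,-42.9],"rotation":[-0.597,0,0],"grip":-1}
    - {"slide":[-6,40.7,-42.9],"rotation":[-0.597,0,0],"grip":-1}

```text
t: 0.98
ee_pos: [388.9, -345.5, 284.0]
tool_rot: [0.67, 0.226, 0.67, -0.226]
force: [0.3, -0.5, -0.6]
finger_gap: 0.2
```

```bash
python3 - <<'E'
from h import *
print(P)
go([480,-150,270],down(P[2]))
E
```

```text
[479.9, 153.8, -0.6495]
t 0.98 pos [ 388.9 -345.5  284. ] slide cm [ 1.4  21.08 -4.58] rot [-0.001 -0.     0.   ] deg 0.0
```

```bash
python3 - <<'E'
from h import *
go([500,120,250],down(P[2]))
c=cams.camera_model('wrist');print(Rt().inv().apply(-np.array(c['R']).T@np.array(c['t'])-arm.read_state()['ee_pos']))
E
```

```text
t 0.98 pos [ 388.9 -345.5  284. ] slide cm [  3.4   43.78 -19.34] rot [-0.001 -0.     0.   ] deg 0.0
[-142.4696916    79.76560934    0.80317482]
```

Call:
play_rows:
  rows:
    - {"slide":[3.4,43.8,-19.3],"rotation":[0,0,0],"grip":-1}
    - {"slide":[3.4,43.8,-19.3],"rotation":[0,0,0],"grip":-1}
    - {"slide":[3.4,43.8,-19.3],"rotation":[0,0,0],"grip":-1}
    - {"slide":[3.4,43.8,-19.3],"rotation":[0,0,0],"grip":-1}
    - {"slide":[3.4,43.8,-19.3],"rotation":[0,0,0],"grip":-1}
    - {"slide":[3.4,43.8,-19.3],"rotation":[0,0,0],"grip":-1}
    - {"slide":[3.4,43.8,-19.3],"rotation":[0,0,0],"grip":-1}
    - {"slide":[3.4,43.8,-19.3],"rotation":[0,0,0],"grip":-1}
    - {"slide":[3.4,43.8,-19.3],"rotation":[0,0,0],"grip":-1}
    - {"slide":[3.4,43.8,-19.3],"rotation":[0,0,0],"grip":-1}

```text
t: 1.82
ee_pos: [485.4, 58.5, 254.3]
tool_rot: [0.67, 0.226, 0.67, -0.226]
force: [0.2, -0.1, -0.0]
finger_gap: 0.0
```

Call:
play_rows:
  rows:
    - {"slide":[0,4,-2],"rotation":[0,0,0],"grip":-1}
    - {"slide":[0,4,-2],"rotation":[0,0,0],"grip":-1}
    - {"slide":[0,4,-2],"rotation":[0,0,0],"grip":-1}
    - {"slide":[0,4,-2],"rotation":[0,0,0],"grip":-1}

```text
t: 2.15
ee_pos: [493.3, 100.3, 254.1]
tool_rot: [0.67, 0.225, 0.67, -0.226]
force: [-0.8, -1.1, -0.1]
finger_gap: -0.1
```

```bash
python3 - <<'E'
from h import *
go([500,120,250],down(P[2]))
m=cams.camera_model('wrist');im=cams.grab_frame('wrist')
cv2.imwrite('pics/w1.png',im)
pts=[(-31,128,56),(-33,-10,34),(-33,20,34),(-48,-145,26),(48,-145,26),(-48,145,26),(48,145,26)]
print(proj(m,G2W(P,pts)).round(1).tolist())
for q in proj(m,G2W(P,pts)): cv2.drawMarker(im,tuple(int(round(v)) for v in q),(0,255,0),0,8,1)
cv2.imwrite('pics/w1m.png',im)
E
```

```text
t 2.15 pos [493.3 100.3 254.1] slide cm [ 0.41  1.97 -0.65] rot [ 0.    -0.     0.001] deg 0.1
[[249.4, 18.9], [260.7, 149.9], [259.0, 125.2], [257.6, 243.7], [324.8, 243.8], [239.3, 8.8], [325.7, 8.9]]
```

View pics/w1m.png

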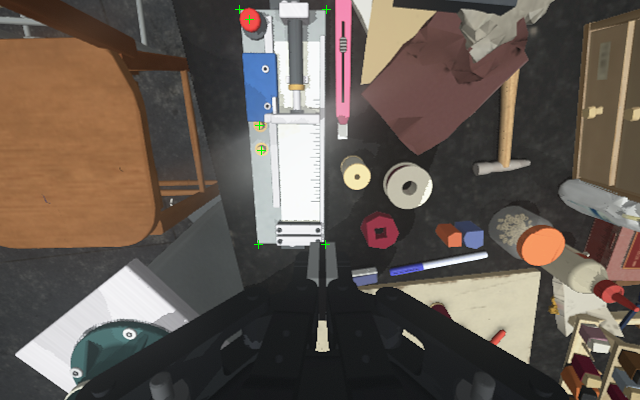

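```bash
python3 - <<'E'
from h import *
def ray(m,u):
    K,Rm,t=[np.array(m[k]) for k in('intrinsics','R','t')]
    d=Rm.T@np.linalg.solve(K,[u[0],u[1],1.]);return -Rm.T@t,d/np.linalg.norm(d)
def tri(a,ua,b,ub):
    c1,d1=ray(a,ua);c2,d2=ray(b,ub)
    s=np.linalg.lstsq(np.c_[d1,-d2],c2-c1,rcond=None)[0]
    p,q=c1+s[0]*d1,c2+s[1]*d2;return ((p+q)/2).round(),np.linalg.norm(p-q).round()
T=cams.camera_model('top');S=cams.camera_model('side')
for ua in [(232,272),(120,280),(300,350),(235,285)]:
  for ub in [(382,303),(382,310)]: print(ua,ub,tri(T,ua,S,ub))
crop('top',0,100,400,400,2,'pics/t1.png')
E
```

```text
(232, 272) (382, 303) (array([358., 310., -72.]), np.float64(22.0))
(232, 272) (382, 310) (array([357., 314., -91.]), np.float64(23.0))
(120, 280) (382, 303) (array([354., 482., 146.]), np.float64(8.0))
(120, 280) (382, 310) (array([353., 487., 136.]), np.float64(9.0))
(300, 350) (382, 303) (array([ 251.,  161., -207.]), np.float64(201.0))
(300, 350) (382, 310) (array([ 247.,  163., -232.]), np.float64(205.0))
(235, 285) (382, 303) (array([342., 302., -80.]), np.float64(11.0))
(235, 285) (382, 310) (array([ 340.,  306., -100.]), np.float64(10.0))
```

View pics/t1.png

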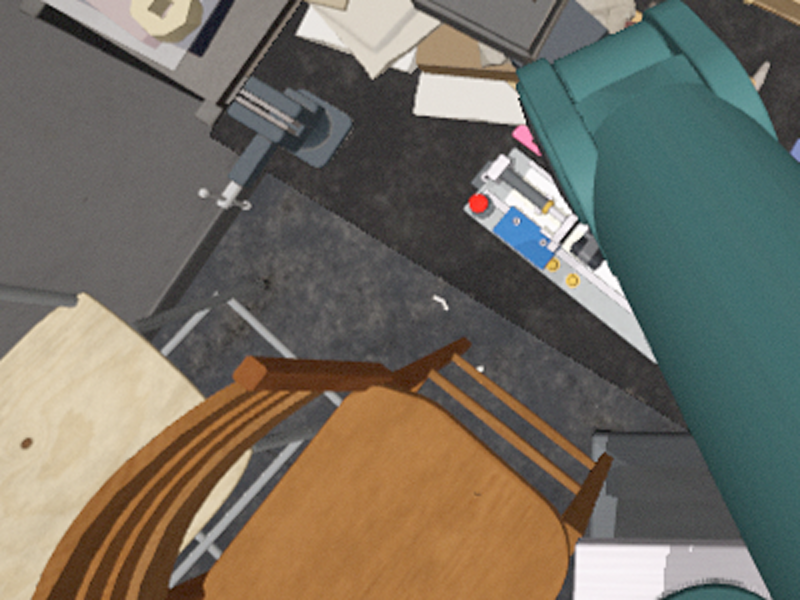

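```bash
python3 - <<'E'
from h import *
k=G2W(P,[(-31,128,70)])[0];go(k,down(P[2]))
E
```

```text
t 2.25 pos [493.3  98.6 254.1] slide cm [18.38 16.4  -7.55] rot [-0.003 -0.     0.002] deg 0.2
```

Call:
play_rows:
  rows:
    - {"slide":[4,4,-1.8],"rotation":[0,0,0],"grip":-1}
    - {"slide":[8,8,-3.7],"rotation":[0,0,0],"grip":-1}
    - {"slide":[11,12,-5.5],"rotation":[0,0,0],"grip":-1}
    - {"slide":[13,15.5,-7.2],"rotation":[0,0,0],"grip":-1}
    - {"slide":[15,16.4,-7.5],"rotation":[0,0,0],"grip":-1}
    - {"slide":[16.5,16.4,-7.5],"rotation":[0,0,0],"grip":-1}
    - {"slide":[16.5,16.4,-7.5],"rotation":[0,0,0],"grip":-1}
    - {"slide":[16.5,16.4,-7.5],"rotation":[0,0,0],"grip":-1}
    - {"slide":[16.5,16.4,-7.5],"rotation":[0,0,0],"grip":-1}

```text
t: 3.0
ee_pos: [533.8, 273.9, 89.6]
tool_rot: [0.67, 0.226, 0.67, -0.227]
force: [0.1, -0.1, 0.9]
finger_gap: 0.4
```

```bash
python3 - <<'E'
from h import *
k=G2W(P,[(-31,128,70)])[0];go(k,down(P[2]));print(arm.read_state()['force'])
crop('top',200,150,360,270,5,'pics/t2.png')
crop('side',250,150,410,270,5,'pics/s2.png')
E
```

```text
t 3.0 pos [533.8 273.9  89.6] slide cm [ 1.96 -0.02 -0.12] rot [-0.003  0.001  0.002] deg 0.2
[ 0.12920829 -0.06073319  0.87958389]
```

View pics/s2.png

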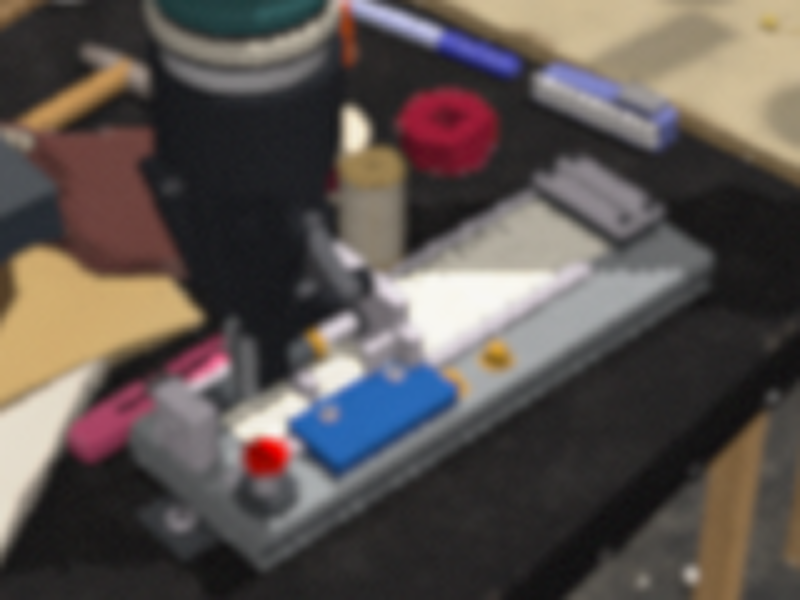

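View pics/t2.png

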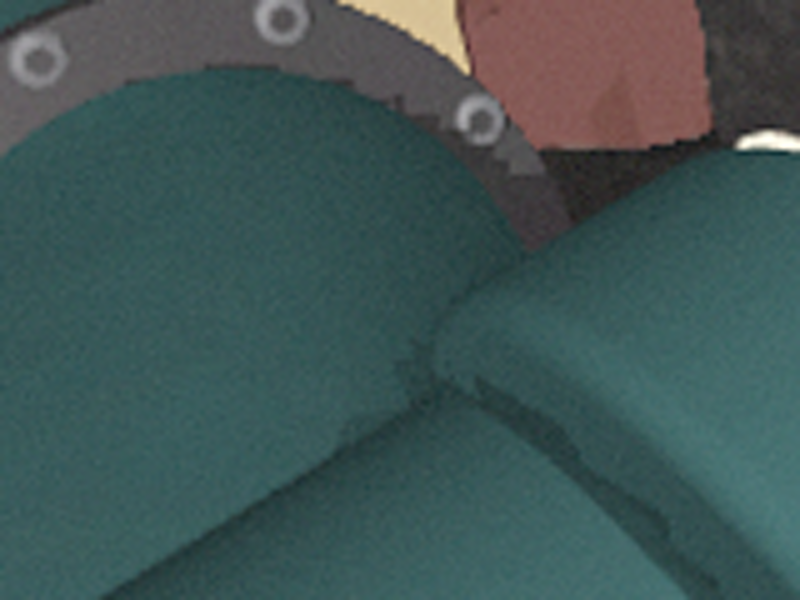

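```bash
python3 - <<'E'
from h import *
s=arm.read_state();m=cams.camera_model('side')
print((proj(m,[s['ee_pos'],[532.7,274.5,56]])-[250,150])*5)
E
```

```text
[[253.83416618 383.64293125]
 [260.29502232 444.13547723]]
```

```bash
python3 - <<'E'
from h import *
a=cams.grab_frame('side')[190:255,275:335];cv2.imwrite('pics/s3.png',cv2.resize(a,None,fx=9,fy=9,interpolation=cv2.INTER_CUBIC))
a=cams.grab_frame('wrist');cv2.imwrite('pics/w3.png',a)
E
```

```text
(no output)
```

View pics/s3.png

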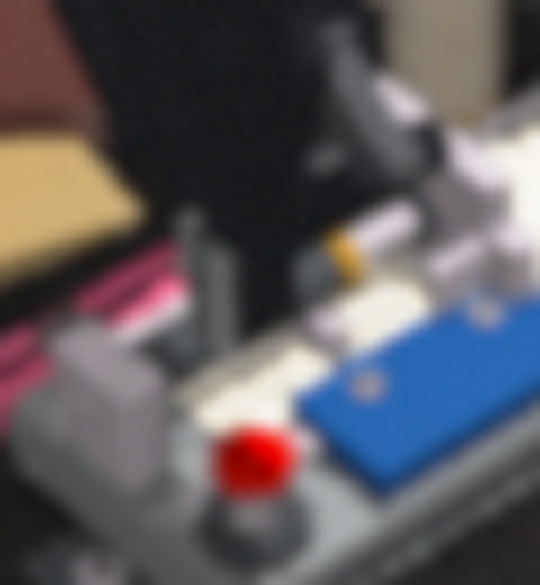

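View pics/w3.png

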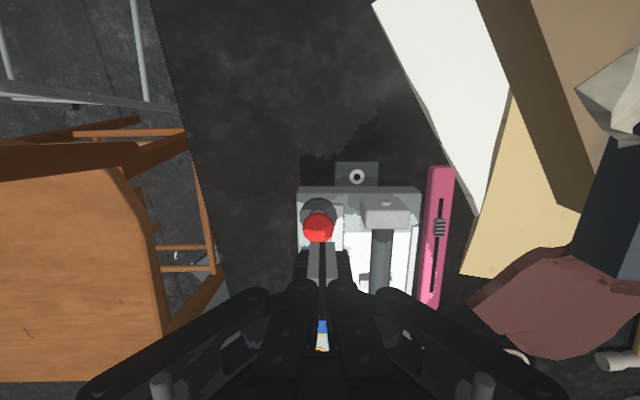

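Call:
play_rows:
  rows:
    - {"slide":[1.5,0,-0.15],"rotation":[0,0,0],"grip":-1}
    - {"slide":[2.5,0,-0.15],"rotation":[0,0,0],"grip":-1}
    - {"slide":[3.0,0,-0.15],"rotation":[0,0,0],"grip":-1}
    - {"slide":[3.4,0,-0.15],"rotation":[0,0,0],"grip":-1}
    - {"slide":[3.7,0,-0.15],"rotation":[0,0,0],"grip":-1}
    - {"slide":[3.7,0,-0.15],"rotation":[0,0,0],"grip":-1}

```text
t: 3.7
ee_pos: [531.9, 276.8, 52.7]
tool_rot: [0.67, 0.225, 0.67, -0.226]
force: [-0.6, -1.4, 4.0]
finger_gap: -0.1
```

Call:
play_rows:
  rows:
    - {"slide":[0.3,0,0],"rotation":[0,0,0],"grip":-1}
    - {"slide":[0.6,0,0],"rotation":[0,0,0],"grip":-1}
    - {"slide":[0.8,0,0],"rotation":[0,0,0],"grip":-1}
    - {"slide":[0.8,0,0],"rotation":[0,0,0],"grip":-1}
    - {"slide":[0.8,0,0],"rotation":[0,0,0],"grip":-1}
    - {"slide":[0.8,0,0],"rotation":[0,0,0],"grip":-1}
    - {"slide":[0.8,0,0],"rotation":[0,0,0],"grip":-1}
    - {"slide":[0.8,0,0],"rotation":[0,0,0],"grip":-1}

```text
t: 4.37
ee_pos: [532.1, 276.9, 45.4]
tool_rot: [0.67, 0.225, 0.67, -0.226]
force: [-0.5, -1.4, 7.4]
finger_gap: 0.0
```

```bash
python3 - <<'E'
from h import *
s=arm.read_state();print(s['ee_pos'],s['force'])
crop('side',250,150,410,270,5,'pics/s4.png')
E
```

```text
[532.11936922 276.94167603  45.44686902] [-0.49573981 -1.42661037  7.4150078 ]
```

View pics/s4.png

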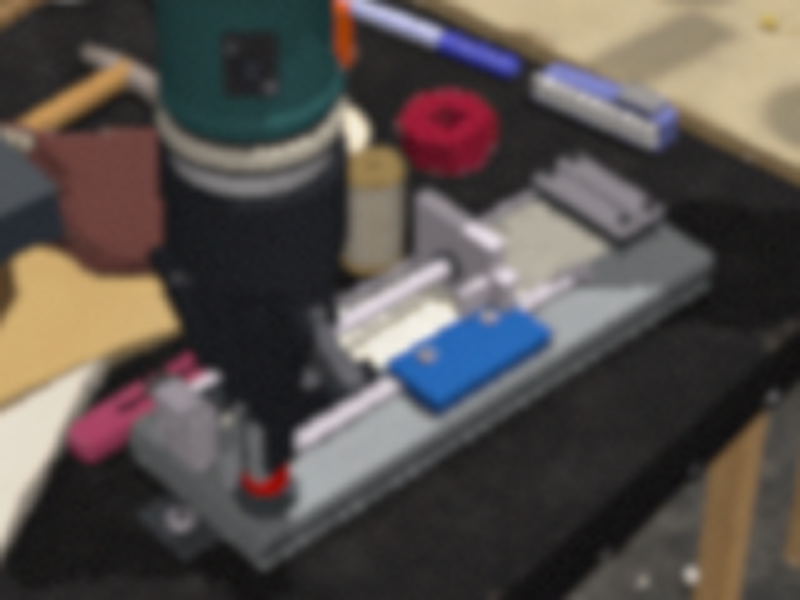

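Call:
play_rows:
  rows:
    - {"slide":[-0.5,0,0],"rotation":[0,0,0],"grip":-1}
    - {"slide":[-1.2,0,0],"rotation":[0,0,0],"grip":-1}
    - {"slide":[-2.2,0,0],"rotation":[0,0,0],"grip":-1}
    - {"slide":[-4,0,0],"rotation":[0,0,0],"grip":-1}
    - {"slide":[-6.5,0,0],"rotation":[0,0,0],"grip":-1}
    - {"slide":[-9,0,0],"rotation":[0,0,0],"grip":-1}
    - {"slide":[-9,0,0],"rotation":[0,0,0],"grip":-1}

```text
t: 5.0
ee_pos: [535.0, 279.9, 139.8]
tool_rot: [0.672, 0.228, 0.668, -0.223]
force: [-0.1, 0.9, -0.1]
finger_gap: -0.1
```

```bash
python3 - <<'E'
from h import *
s=arm.read_state();print(s['ee_pos'],s['force'])
crop('side',250,150,410,270,5,'pics/s5.png')
w=G2W(P,[(15,-70,130),(15,-70,40),(15,-46,40)]);print(w.round(1),np.hypot(w[:,0],w[:,1]))
for x in w: go(x,down(P[2]))
E
```

```text
[534.9570967  279.90584626 139.76083447] [-0.08892387  0.88305263 -0.14455548]
[[449.5  89.  130. ]
 [449.5  89.   40. ]
 [464.  108.1  40. ]] [458.23294809 458.23294809 476.44946852]
t 5.05 pos [534.1 279.1 137.9] slide cm [  0.66 -20.26   4.78] rot [-0.001  0.002 -0.007] deg 0.4
t 5.05 pos [534.1 279.1 137.9] slide cm [  9.66 -20.32   4.76] rot [-0.001  0.002 -0.007] deg 0.4
t 5.05 pos [534.1 279.1 137.9] slide cm [  9.68 -17.92   4.75] rot [-0.001  0.002 -0.007] deg 0.4
```

View pics/s5.png

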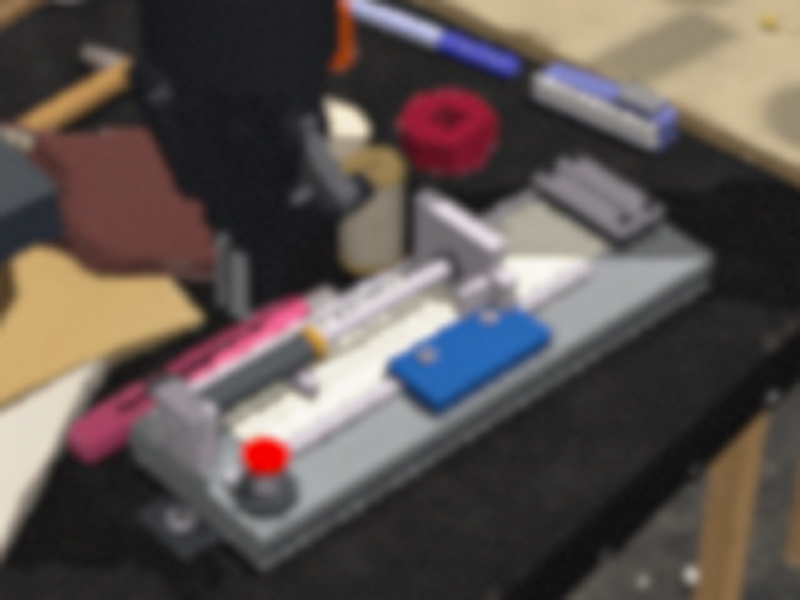

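Call:
play_rows:
  rows:
    - {"slide":[0,-4,1],"rotation":[0,0,0],"grip":-1}
    - {"slide":[0,-8,2],"rotation":[0,0,0],"grip":-1}
    - {"slide":[0,-12,3],"rotation":[0,0,0],"grip":-1}
    - {"slide":[0,-16,4],"rotation":[0,0,0],"grip":-1}
    - {"slide":[0,-19,4.7],"rotation":[0,0,0],"grip":-1}
    - {"slide":[0,-20.3,4.8],"rotation":[0,0,0],"grip":-1}
    - {"slide":[0,-20.3,4.8],"rotation":[0,0,0],"grip":-1}
    - {"slide":[0,-20.3,4.8],"rotation":[0,0,0],"grip":-1}

```text
t: 5.72
ee_pos: [447.8, 87.2, 134.5]
tool_rot: [0.67, 0.226, 0.67, -0.226]
force: [0.7, 0.5, 0.3]
finger_gap: 0.1
```

```bash
python3 - <<'E'
from h import *
go(G2W(P,[(15,-70,130)])[0],down(P[2]))
go(G2W(P,[(15,-70,42)])[0],down(P[2]))
cv2.imwrite('pics/w6.png',cams.grab_frame('wrist'))
crop('side',250,150,410,270,5,'pics/s6.png')
E
```

```text
t 5.72 pos [447.8  87.2 134.5] slide cm [0.45 0.24 0.03] rot [-0.001 -0.    -0.001] deg 0.1
t 5.72 pos [447.8  87.2 134.5] slide cm [9.25 0.23 0.03] rot [-0.001 -0.    -0.001] deg 0.1
```

View pics/w6.png

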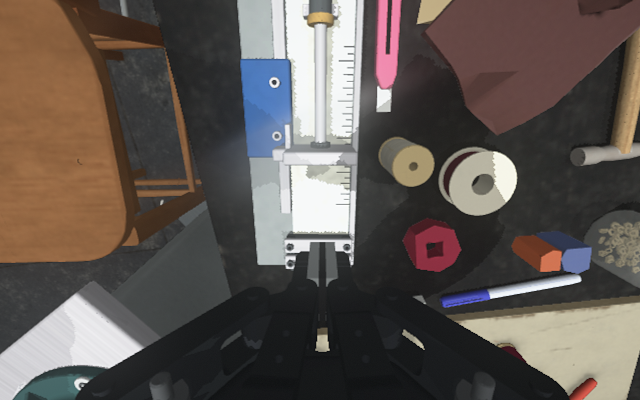

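View pics/s6.png

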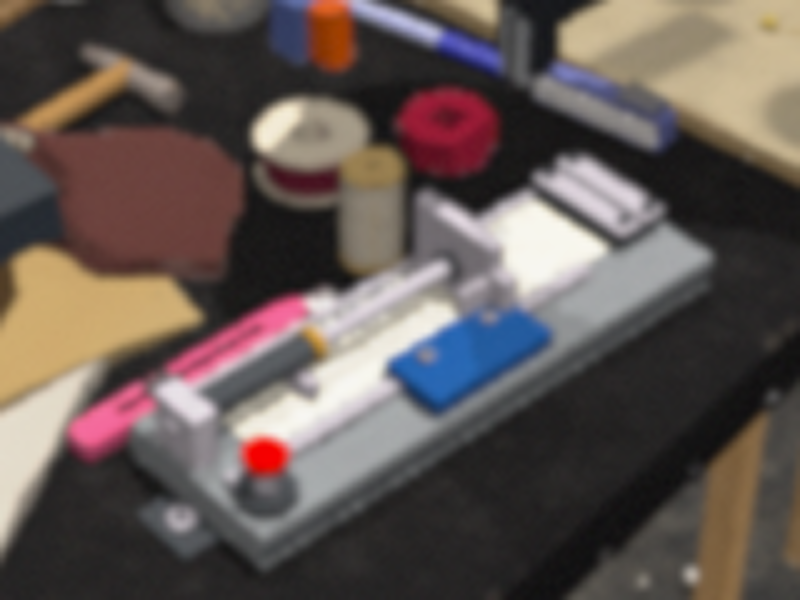

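Call:
play_rows:
  rows:
    - {"slide":[2.5,0.1,0],"rotation":[0,0,0],"grip":-1}
    - {"slide":[5,0.1,0],"rotation":[0,0,0],"grip":-1}
    - {"slide":[7,0.1,0],"rotation":[0,0,0],"grip":-1}
    - {"slide":[8.5,0.1,0],"rotation":[0,0,0],"grip":-1}
    - {"slide":[9,0.1,0],"rotation":[0,0,0],"grip":-1}
    - {"slide":[9,0.1,0],"rotation":[0,0,0],"grip":-1}
    - {"slide":[9,0.1,0],"rotation":[0,0,0],"grip":-1}

```text
t: 6.4
ee_pos: [448.8, 89.1, 44.5]
tool_rot: [0.67, 0.225, 0.67, -0.225]
force: [-0.6, -0.1, 0.1]
finger_gap: 0.1
```

```bash
python3 - <<'E'
from h import *
print(arm.read_state()['force'])
go(G2W(P,[(15,-46,44)])[0],down(P[2]))
crop('side',250,150,410,270,5,'pics/s7.png')
E
```

```text
[-0.61983835 -0.070885    0.05261705]
t 6.4 pos [448.8  89.1  44.5] slide cm [0.05 2.44 0.07] rot [ 0.001 -0.    -0.001] deg 0.1
```

View pics/s7.png

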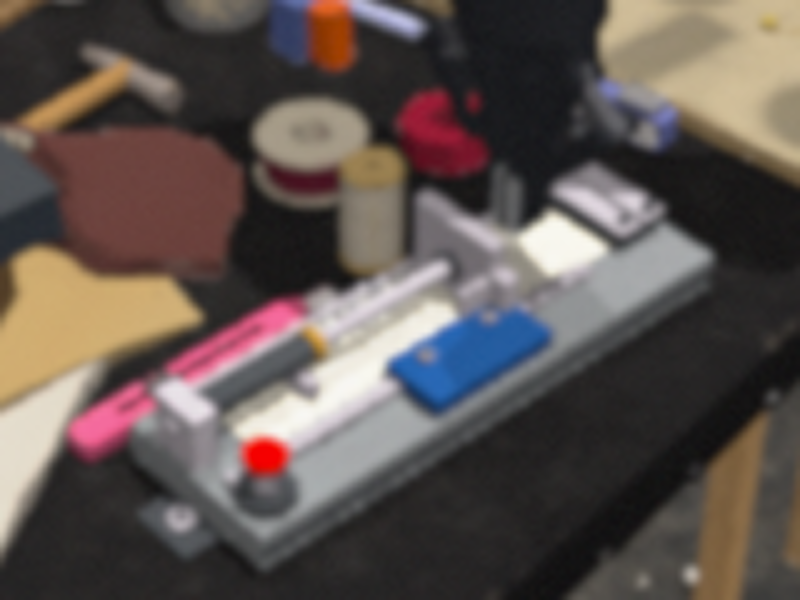

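Call:
play_rows:
  rows:
    - {"slide":[0,1.0,0],"rotation":[0,0,0],"grip":-1}
    - {"slide":[0,1.6,0],"rotation":[0,0,0],"grip":-1}
    - {"slide":[0,2.0,0],"rotation":[0,0,0],"grip":-1}
    - {"slide":[0,2.3,0],"rotation":[0,0,0],"grip":-1}
    - {"slide":[0,2.6,0],"rotation":[0,0,0],"grip":-1}
    - {"slide":[0,2.9,0],"rotation":[0,0,0],"grip":-1}
    - {"slide":[0,3.2,0],"rotation":[0,0,0],"grip":-1}
    - {"slide":[0,3.2,0],"rotation":[0,0,0],"grip":-1}

```text
t: 7.12
ee_pos: [464.8, 109.9, 44.2]
tool_rot: [0.669, 0.224, 0.671, -0.229]
force: [-2.9, -3.7, 4.4]
finger_gap: 0.4
```

```bash
cat >> h.py <<'E'
def gy():
    s=arm.read_state();d=np.array(s['ee_pos'])[:2]-P[:2];c,q=np.cos(P[2]),np.sin(P[2])
    f=s['force'];print('gx',(c*d[0]+q*d[1]).round(1),'gy',(-q*d[0]+c*d[1]).round(1),'Fy',round(-q*f[0]+c*f[1],1),'f',np.round(f,1))
E
python3 -c "
from h import *
gy()"
```

```text
gx 14.5 gy -44.1 Fy -4.7 f [-2.9 -3.7  4.4]
```

Call:
play_rows:
  rows:
    - {"slide":[0,0.3,0],"rotation":[0,0,0],"grip":-1}
    - {"slide":[0,0.6,0],"rotation":[0,0,0],"grip":-1}
    - {"slide":[0,0.9,0],"rotation":[0,0,0],"grip":-1}
    - {"slide":[0,1.2,0],"rotation":[0,0,0],"grip":-1}
    - {"slide":[0,1.5,0],"rotation":[0,0,0],"grip":-1}
    - {"slide":[0,1.5,0],"rotation":[0,0,0],"grip":-1}

```text
t: 7.62
ee_pos: [472.8, 120.5, 44.1]
tool_rot: [0.668, 0.223, 0.671, -0.23]
force: [-3.8, -8.0, 5.7]
finger_gap: 0.1
```

```bash
python3 -c "
from h import *
gy();crop('side',250,150,410,270,5,'pics/s8.png')"
```

```text
gx 14.5 gy -30.9 Fy -8.7 f [-3.8 -8.   5.7]
```

View pics/s8.png

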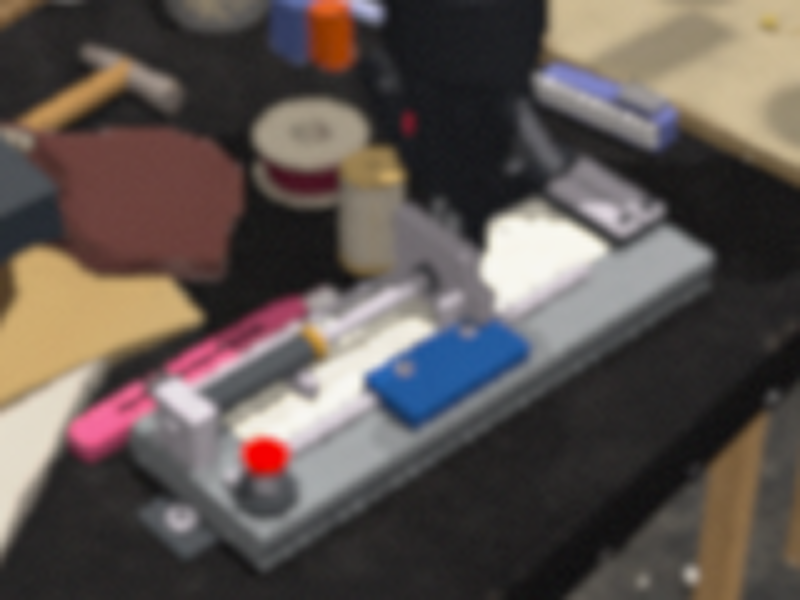

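Call:
play_rows:
  rows:
    - {"slide":[0,0.3,0],"rotation":[0,0,0],"grip":-1}
    - {"slide":[0,0.6,0],"rotation":[0,0,0],"grip":-1}
    - {"slide":[0,0.9,0],"rotation":[0,0,0],"grip":-1}
    - {"slide":[0,1.2,0],"rotation":[0,0,0],"grip":-1}
    - {"slide":[0,1.5,0],"rotation":[0,0,0],"grip":-1}
    - {"slide":[0,1.8,0],"rotation":[0,0,0],"grip":-1}
    - {"slide":[0,2.1,0],"rotation":[0,0,0],"grip":-1}
    - {"slide":[0,2.1,0],"rotation":[0,0,0],"grip":-1}

```text
t: 8.33
ee_pos: [485.3, 136.8, 44.0]
tool_rot: [0.668, 0.223, 0.672, -0.231]
force: [-4.8, -6.7, 5.8]
finger_gap: 0.0
```

```bash
python3 -c "
from h import *
gy();crop('side',250,150,410,270,5,'pics/s9.png')"
```

```text
gx 14.5 gy -10.3 Fy -8.3 f [-4.8 -6.7  5.8]
```

View pics/s9.png

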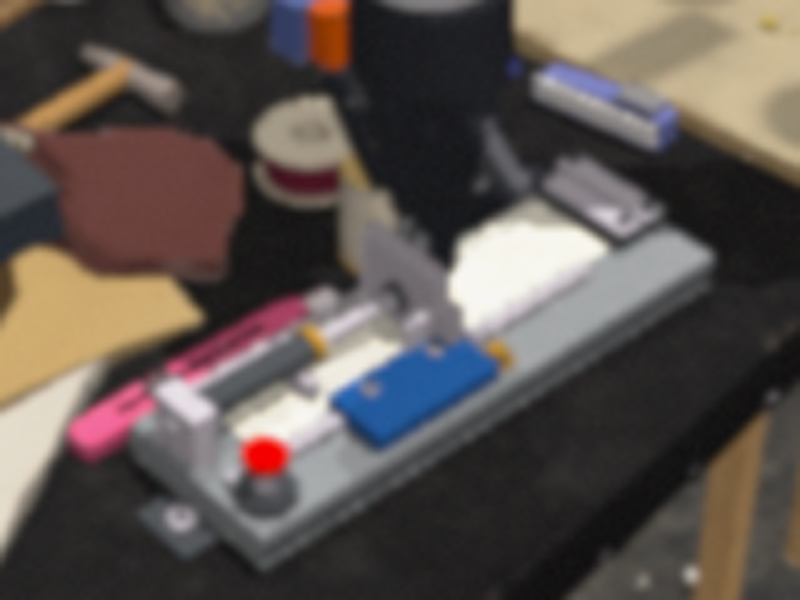

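Call:
play_rows:
  rows:
    - {"slide":[0,0.3,0],"rotation":[0,0,0],"grip":-1}
    - {"slide":[0,0.3,0],"rotation":[0,0,0],"grip":-1}
    - {"slide":[0,0.0,0],"rotation":[0,0,0],"grip":-1}
    - {"slide":[0,-0.3,0],"rotation":[0,0,0],"grip":-1}
    - {"slide":[0,-0.6,0],"rotation":[0,0,0],"grip":-1}
    - {"slide":[0,-0.9,0],"rotation":[0,0,0],"grip":-1}
    - {"slide":[0,-1.3,0],"rotation":[0,0,0],"grip":-1}
    - {"slide":[0,-2,0],"rotation":[0,0,0],"grip":-1}
    - {"slide":[0,-3,0],"rotation":[0,0,0],"grip":-1}
    - {"slide":[0,-3,0],"rotation":[0,0,0],"grip":-1}

```text
t: 9.22
ee_pos: [469.7, 116.5, 44.5]
tool_rot: [0.67, 0.226, 0.67, -0.227]
force: [-0.3, -0.8, 0.8]
finger_gap: 0.0
```

```bash
python3 -c "
from h import *
gy();crop('side',250,150,410,270,5,'pics/s10.png')"
```

```text
gx 14.4 gy -35.9 Fy -0.8 f [-0.3 -0.8  0.8]
```

View pics/s10.png

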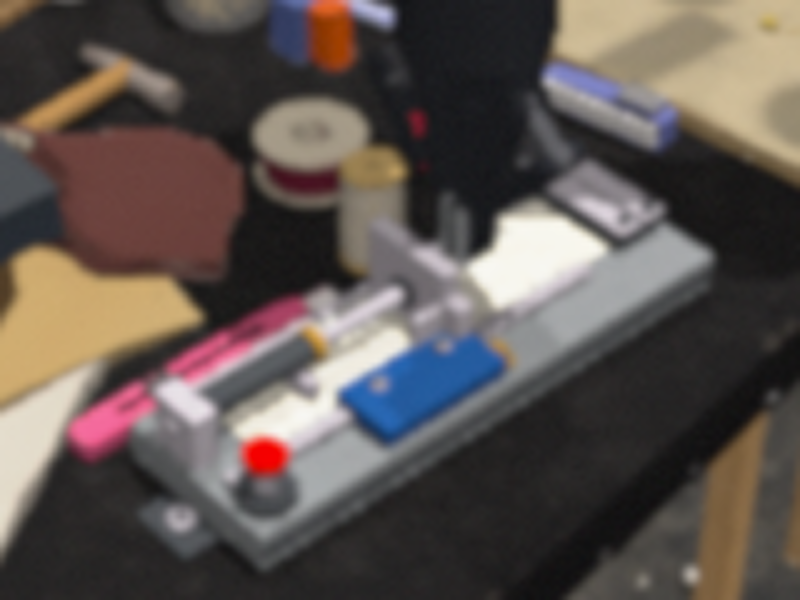

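Stop rests against the raised pin. I'll back off a little more, lift, and take a last look.

Call:
play_rows:
  rows:
    - {"slide":[0,-0.7,0],"rotation":[0,0,0],"grip":-1}
    - {"slide":[-1.5,-1.5,0],"rotation":[0,0,0],"grip":-1}
    - {"slide":[-4,-1.5,0],"rotation":[0,0,0],"grip":-1}
    - {"slide":[-7,-1.5,0],"rotation":[0,0,0],"grip":-1}
    - {"slide":[-10,-1.5,0],"rotation":[0,0,0],"grip":-1}
    - {"slide":[-12,-1.5,0],"rotation":[0,0,0],"grip":-1}
    - {"slide":[-12,-1.5,0],"rotation":[0,0,0],"grip":-1}
    - {"slide":[-12,-1.5,0],"rotation":[0,0,0],"grip":-1}
    - {"slide":[-12,-1.5,0],"rotation":[0,0,0],"grip":-1}

```text
t: 10.02
ee_pos: [461.5, 105.7, 164.0]
tool_rot: [0.67, 0.226, 0.67, -0.226]
force: [-0.7, -0.2, -0.6]
finger_gap: -0.1
```

```bash
python3 -c "
from h import *
gy();crop('side',250,150,410,270,5,'pics/s11.png')
m=cams.camera_model('wrist');print(proj(m,G2W(P,[(-33,-10,34),(-12,-5,72),(42,-5,72),(-33,20,26)])).round(1).tolist())
crop('wrist',160,20,460,270,2.6,'pics/w11.png')"
```

```text
gx 14.5 gy -49.5 Fy -0.6 f [-0.7 -0.2 -0.6]
[[270.8, 148.4], [288.5, 149.2], [355.3, 149.2], [270.5, 114.8]]
```

View pics/w11.png

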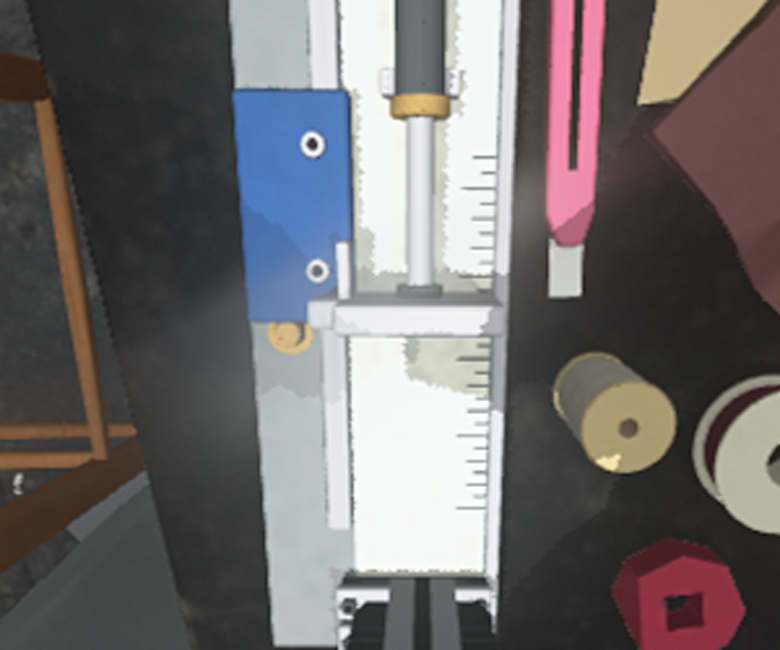

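View pics/s11.png

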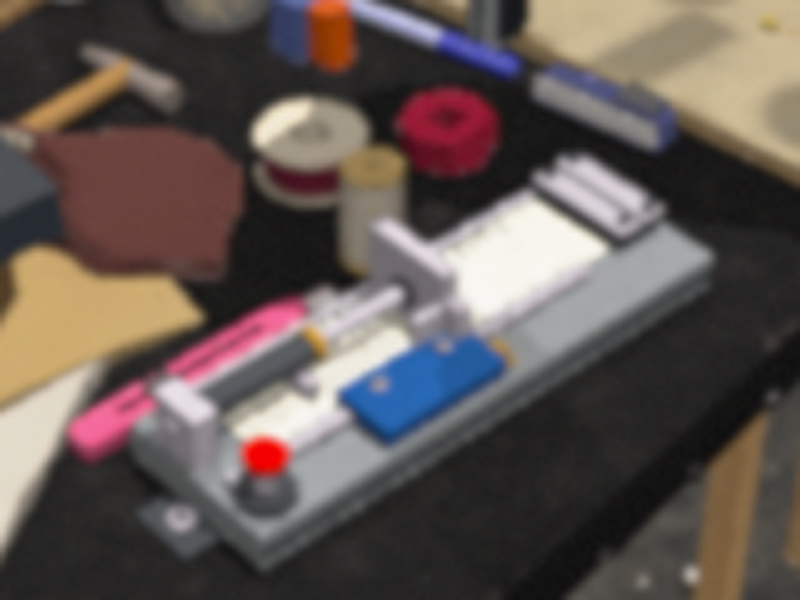

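The wrist picture shows the plate's top front edge at row 149 (149.2 expected for slide 0.030). The mid pin is up at (271.5, 149), where (270.8, 148.4) was expected. The far pin is hidden, the knob is up, and nothing loose has visibly moved.

```bash
python3 -c "
from bench import sign_off
print(sign_off())"
```

```text
the job is handed in; nothing more can be done
None
```

The gauge now stands at its middle setting, and the job was handed in at about 10 s on the robot's clock.

- **Release:** I pressed the red knob with shut fingers to about 45 mm above the bench, at 7.4 N. The stop ran home, and I lifted off so the knob came back up; the pictures showed both.
- **Push:** I pushed the stop's plate slowly to a slide of about 35–38 mm. The wrist force read at most about 9 N at the ends of the moves, well under the 40 N limit. The middle pin popped up, and I backed off until the stop rested on it.
- **Last checks:** The plate's edge was at image row 149, against 149.2 expected at 30 mm of slide. The middle pin was up within 1 pixel of where it should be, the far pin was hidden under the saddle, and the knob was up. The arm was clear, and the loose things in view looked where they had been.
- **Disagreement:** The side camera sat about 2 px off the pose I had fitted from the top camera. The wrist camera agreed with the top one to about 1 px, so I used the top camera's pose.

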